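Sort the lamp-repair leftovers on the crate shelf

TASK

Sort the leftovers of the lamp repair: stand the two spent C cells upright in the two-bay tray, one in each bay, lay the tubular LED bulb centred in the two notches of the wooden cradle, and set the chrome collar down flat on its end in the middle of the black saucer. Leave the blue jar and the chrome lamp head standing where they are.

Things in the scene. Friction and masses are not known exactly. Their poses are not given: they have to be found in the camera images.
- cell_a_mid (a point): a spent C cell standing upright, terminal up: dark grey cylinder with a brass-coloured band round the top, 26 mm across and 50 mm tall including a 2 mm nub; this point is at its centre, 25 mm above its foot; its z axis points up. The two C cells are alike and interchangeable.
- cell_b_mid (a point): a spent C cell standing upright, terminal up: dark grey cylinder with a brass-coloured band round the top, 26 mm across and 50 mm tall including a 2 mm nub; this point is at its centre, 25 mm above its foot; its z axis points up. The two C cells are alike and interchangeable.
- bulb_mid (a point): tubular LED plug-in bulb lying on the surface: 140 mm long along its x axis; a round white tube 30 mm across from x = -30 to +70 mm and a square grey base 30 x 30 mm from x = -70 to -30 mm, with four 8 mm look-only pins beyond it. This point is on its axis, half-way along, 15 mm above its underside; z up. It may lie in the cradle either way round.
- collar_mid (a point): chrome lamp collar: a plain open tube standing on end, 40 mm outside and 29 mm inside diameter, 28 mm tall; this point is at its centre, 14 mm above its foot; z up.
- tray: low open wooden tray with two bays, 60 mm along its x, 125 mm along its y, 18 mm tall; walls, middle divider and floor 5 mm thick. Origin at the centre of its underside; the bays, 50 x 55 mm inside, are centred at y = +30 and y = -30 mm and their floor is at z = 5 mm. It is fixed where it stands.
- cradle: wooden cradle, fixed: plate 130 (x) x 70 (y) x 8 mm with two 14 mm thick notched rests across it at x = +45 and -45 mm, open between them for fingers. Notches: 46 mm wide (y = -23 to +23), floor 22 mm, cheek tops 36 mm above the underside. Origin at the centre of the underside. The bulb lies in both notches along x, its middle over the origin, its axis 37 mm above the underside.
- saucer: round black ceramic saucer, 136 mm across and 18 mm tall at the rim; origin at the centre of its underside, its inner floor is flat over the middle 84 mm, 5 mm up, and slopes up to the rim. It is fixed where it stands.
- jar_mid (a point): bystander: closed blue plastic screw-top jar, 64 mm across, 75 mm tall, loose; this point is at its centre, 37.5 mm up. Leave it.
- lamp_mid (a point): bystander: chrome desk lamp head standing on its wide mouth, 96 mm across at the bottom, 87 mm tall, loose; this point is on its axis, 40 mm up. Leave it.
Things that resemble listed ones, but are neither listed nor needed, are in the scene too. Of the things that look like the part that bears collar_mid, the smaller one is meant.

How it is judged (in metres and radians):
At the end, for the whole second after the job is handed in: One C cell upright on the floor of each bay (13.5 mm, 15 mm along the row, 0.15 rad); bulb in both notches (15 mm lengthwise, 10.5 mm across, 0.2 rad); collar upright on the saucer floor within 15 mm of its centre; all at rest; jar and lamp head within 30 mm of where they began (z of cell_a_mid in the frame of tray between 0.025 and 0.036 m and angle between each of cell_a_mid, cell_b_mid, collar_mid's own z axis and vertical below 0.15 rad and z of cell_b_mid in the frame of tray between 0.025 and 0.036 m and ((x of cell_a_mid in the frame of tray between -0.0135 and 0.0135 m and y of cell_a_mid in the frame of tray between 0.015 and 0.045 m and x of cell_b_mid in the frame of tray between -0.0135 and 0.0135 m and y of cell_b_mid in the frame of tray between -0.045 and -0.015 m) or (x of cell_a_mid in the frame of tray between -0.0135 and 0.0135 m and y of cell_a_mid in the frame of tray between -0.045 and -0.015 m and x of cell_b_mid in the frame of tray between -0.0135 and 0.0135 m and y of cell_b_mid in the frame of tray between 0.015 and 0.045 m)) and x of bulb_mid in the frame of cradle between -0.015 and 0.015 m and y of bulb_mid in the frame of cradle between -0.0105 and 0.0105 m and z of bulb_mid in the frame of cradle between 0.033 and 0.042 m and angle between the x axis of bulb_mid and the x axis of cradle, either way round below 0.2 rad and horizontal distance between collar_mid and saucer below 0.015 m and z of collar_mid in the frame of saucer between 0.013 and 0.026 m and linear speed of each of cell_a, cell_b, bulb, collar below 0.02 m/s and distance of each of jar_mid, lamp_mid from where it was at the start of the episode below 0.03 m); the robot touches nothing.
It fails at once if the blue jar is pushed away or knocked over (distance of jar_mid from where it was at the start of the episode above 0.03 m or angle between jar_mid's own z axis and vertical above 0.5 rad).
It fails at once if the lamp head is pushed away or knocked over (distance of lamp_mid from where it was at the start of the episode above 0.03 m or angle between lamp_mid's own z axis and vertical above 0.5 rad).
It also fails if it takes over 128 s, if anything falls off the work surface, if the arm or the gripper's body presses on something with over 40 N, if the wrist force passes 120 N, or if a joint passes its speed limit or range.

ROBOT

A 6-joint arm with a two-finger parallel gripper is mounted at the origin on the work surface. World frame = base frame: x ahead of the robot, y to its left, z up, the work surface at z = 0. Lengths are in m, angles in degrees, forces in N, time in s.
With the tool pointing down it reaches from about 0.4 to 0.925 m from the base axis. Payload 3.4 kg.
Tool frame: the origin (TCP) lies at the very end of the fingers, on their centre line; the grasp point (between the pads) lies 19 mm behind it; z points along the fingers, y is the line along which they close (so a half turn about z gives the same grasp; the last joint's range is limited). The gripper opens to 85 mm and grips with 20 to 120 N. Pads are 22 mm wide; open, the fingers measure 114 mm over their backs; the gripper's body (76 mm by 85 mm) begins 54 mm behind the grasp point. The pads swing forward as they close: fully open they stand 13 mm farther back than shut.
Start: joints at [68.096, 17.578, 86.31, -0, 76.112, -4.211], TCP at [0.175, 0.548, 0.231] pointing down, gripper open.
Joint ranges: [-179.03, 179.03], [-60, 130.46], [8.19, 133.38], [-81.62, 261.62], [5.75, 156.47], [-153.77, 153.77]. Speed limits (degrees/s): [147.25, 147.25, 180, 180, 180, 180].

INTERFACE

Orientations are given as [roll, pitch, yaw] about the fixed x, y, z axes, in that order (R = Rz(yaw) Ry(pitch) Rx(roll)).
In Python, from bench import arm, imaging, hand_in gives the robot as it stands.
- The arm moves only by the tool play_rows, never from a script. Its argument "steps" is a list that holds one entry, the list of rows, each a list of 7 numbers: the turn, a rotation vector about the tool's x, y, z in rad, then the shift along the tool's x, y, z in cm, then the closure in counts, from 0 (fully open) to 255 (shut). In form: [[[wx, wy, wz, dx, dy, dz, claw], ...]]. A call has exactly 10 rows; each row is the pose to reach, as a shift and turn from the pose commanded when the call began, along the tool's axes at that moment; what a row does not reach only later rows make up. A row lasts 1/8 s, in which the tool goes at most 62.5 mm and 10.7 degrees, less where a joint would pass 70% of its speed; a pose out of reach is approached as far as the arm can. A call with a gripper value outside its range is refused whole. The fingers move at their own pace and stop on an object; the grip force is fixed at half the most. Time passes only in rows, so rows that repeat a pose let the fingers close, or fill a call up. It gives the time, the measured TCP pose, the force, the opening and the grip force at its end, in the units of the state.
- arm.sense(): the state, without advancing time (a new reading comes with each control period).
- imaging.get_image(name): name is "scene" or "top" or "wrist"; returns a dict with "color" (420x560x3 uint8, blue, green, red), "camera_matrix" (3x3 intrinsics, pixels), "xyz" and "orientation" of the camera in the world. Camera axes: x right, y up, looking along -z (the intrinsics and any distortion apply to the point x, -y, -z); pixel columns grow to the right and rows downward; lengths in m; the calibration is good to about 2 mm. A picture is of the moment at which its call begins. There is no depth.
- hand_in(): hands the job in; it is judged then, once.
The state is a dict: "time_s": time; "joint_pos": joint angles; "qvel": joint speeds; "tau": joint torques, N m; "eef_pos": TCP position; "eef_rot": TCP orientation; "ft_force": force on the tool from outside, world axes, zero at the start; "torque": the same for the moment, N m; "width": opening from 0.0 (shut) to 1.0 (fully open); "finger_force": force on a finger pad.
Only numpy, scipy, OpenCV 4.12 (cv2) and the standard library are available. Lean on these libraries where they do the work, as an engineer would, in place of code of your own. Each camera call takes 0.05 s, during which the arm holds its last target. There are 200 camera calls.

## Working session

There is one attempt and no reset: what is moved stays moved. The work goes in short steps, Python scripts to look and compute and a tool call to move; the robot and the scene stay as the last step left them, time stands still between calls to the robot, and variables do not carry over. Pictures are saved under pics/ and viewed, at most 14 in all, crops included, and the job is handed in when it is done.

Besides the shell and the picture viewer there is one more tool, called after ">>>" as a command line: name --argument value ..., lists and objects as JSON in quotes. play_rows: Moves the arm, as the interface text tells. Its arguments: {"type":"object","properties":{"steps":{"type":"array","items":{"type":"array","items":{"type":"array","items":{"type":"number"}}}}},"required":["steps"]}

```bash
ls; mkdir -p pics; cat > h.py <<'E'
import numpy as np, cv2
from bench import arm, imaging, hand_in
from scipy.spatial.transform import Rotation as R
def get(n):
    d=imaging.get_image(n); return d
def cam(d):
    o=np.array(d['orientation'],float)
    if o.shape==(3,3): M=o
    elif o.size==4: M=R.from_quat(o).as_matrix()
    else: M=R.from_euler('xyz',o,degrees=True).as_matrix()
    return np.array(d['camera_matrix']),np.array(d['xyz']),M
def ray(d,u,v):
    K,c,M=cam(d); p=np.linalg.inv(K)@[u,v,1]
    return c,M@np.array([p[0],-p[1],-p[2]])
def onz(d,u,v,z):
    c,r=ray(d,u,v); return c+r*(z-c[2])/r[2]
def proj(d,P):
    K,c,M=cam(d); q=M.T@(np.array(P)-c); q=K@[q[0],-q[1],-q[2]]; return q[:2]/q[2]
E
python3 - <<'E'
from h import *
print(arm.sense())
for n in ['scene','top','wrist']:
    d=get(n); cv2.imwrite(f'pics/{n}0.png',d['color']); print(n,{k:v for k,v in d.items() if k!='color'})
    import pickle; pickle.dump(d,open(f'{n}0.pkl','wb'))
E
```

```text
pics
{'time_s': 0.0, 'joint_pos': array([ 6.80965696e+01,  1.76231442e+01,  8.63832075e+01,  1.13914133e-03,
        7.61108120e+01, -4.21040191e+00]), 'qvel': array([-0.08030622,  0.03750979, -0.04863143,  0.01580474,  0.04129121,
       -0.05519218]), 'tau': array([-9.14567299e-04, -4.57553458e+01, -2.51909065e+01, -4.19898397e-04,
        1.33255820e-02,  1.47167718e-06]), 'eef_pos': array([0.17450256, 0.54715645, 0.23037669]), 'eef_rot': array([-1.79883234e+02, -9.70435405e-03,  1.62306687e+02]), 'ft_force': array([-0.60260607, -0.17385733, -0.57912737]), 'torque': array([ 0.01350776,  0.01748066, -0.0105343 ]), 'finger_force': 0.0, 'width': 0.9972262309046656}
scene {'camera_matrix': array([[388.65064533,   0.        , 283.47453516],
       [  0.        , 388.65064533, 211.91515974],
       [  0.        ,   0.        ,   1.        ]]), 'xyz': array([0.90145579, 0.42154284, 0.69411436]), 'orientation': array([ 40.27075056,   0.64386067, 137.57325147])}
top {'camera_matrix': array([[485.96786583,   0.        , 279.84051162],
       [  0.        , 485.96786583, 204.56613002],
       [  0.        ,   0.        ,   1.        ]]), 'xyz': array([0.30947925, 0.01321786, 1.16961633]), 'orientation': array([ 12.15251663,   0.1719274 , -94.47696944])}
wrist {'camera_matrix': array([[334.12409132,   0.        , 279.18047746],
       [  0.        , 334.12409132, 207.71890582],
       [  0.        ,   0.        ,   1.        ]]), 'xyz': array([0.1093659 , 0.56812239, 0.37322608]), 'orientation': array([-15.81567423,   0.0899393 ,  72.32632701])}
```

View pics/top0.png

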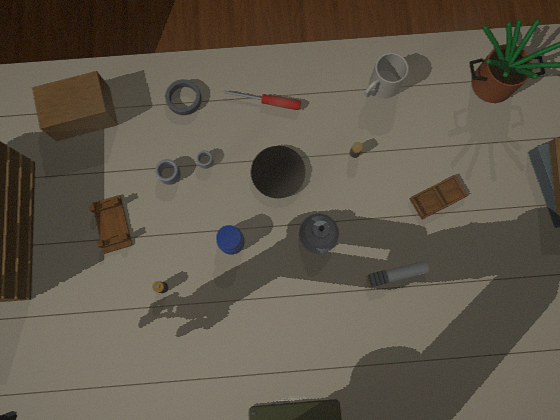

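View pics/scene0.png

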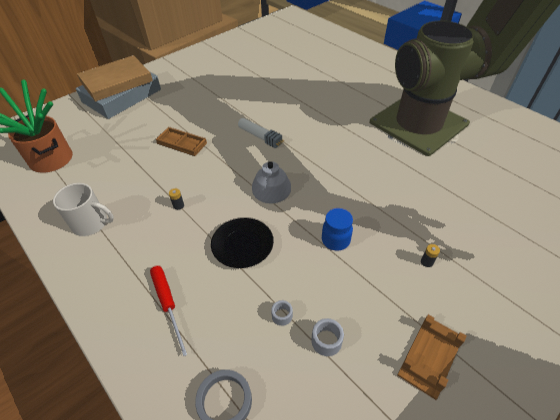

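Top view: C cells at (357,150) and (160,287); bulb (400,274); tray (438,197); cradle (112,224); saucer (278,172); jar (230,240); lamp (320,232). There are three collar-like rings: (205,159), (168,171) and (183,97). The smallest, (205,159), is about 17 px ≈ 40 mm across, so it fits. I'll confirm it in an enlarged montage.

```bash
python3 - <<'E'
from h import *; import pickle
d=pickle.load(open('top0.pkl','rb'));im=d['color']
s=pickle.load(open('scene0.pkl','rb'))
def crop(cx,cy,w=66,h=50,f=4):
    return cv2.convertScaleAbs(cv2.resize(im[cy-h//2:cy+h//2,cx-w//2:cx+w//2],None,fx=f,fy=f,interpolation=cv2.INTER_CUBIC),alpha=1.7)
rows=[[crop(190,165),crop(357,150),crop(160,287)],[crop(438,197),crop(112,224),crop(400,274)],]
cv2.imwrite('pics/mont.png',np.vstack([np.hstack(r) for r in rows]))
for n,u,v,z in [('coll',205,159,.028),('coll2',168,171,.03),('cellA',357,150,.05),('cellB',160,287,.05),('tray',438,197,.018),('cradle',112,224,.02),('bulb',400,274,.015),('sauc',278,172,.018),('jar',230,240,.075),('lamp',320,232,.087)]:
    print(n,onz(d,u,v,z).round(3))
g=cv2.cvtColor(im,cv2.COLOR_BGR2HSV)
def blobs(m,name,z,amin=40):
    cs,_=cv2.findContours(m.astype(np.uint8),cv2.RETR_EXTERNAL,cv2.CHAIN_APPROX_NONE)
    for c in cs:
        if cv2.contourArea(c)>amin:
            (x,y),wh,a=cv2.minAreaRect(c); print(name,(round(x),round(y)),np.round(wh,1),round(a),'xy',onz(d,x,y,z).round(4)[:2],'pts',[onz(d,*p,z)[:2].round(3).tolist() for p in cv2.boxPoints(((x,y),wh,a))])
for n,(u,v) in {'tray':(438,197),'cradle':(112,224),'wood':(75,105),'cell':(357,149),'ring':(198,160),'table':(230,130),'bulb':(410,270),'base':(378,278),'shadow':(380,330)}.items(): print(n,g[v,u])
E
```

```text
coll [0.683 0.172 0.028]
coll2 [0.659 0.263 0.03 ]
cellA [ 0.67  -0.198  0.05 ]
cellB [0.38  0.285 0.05 ]
tray [ 0.545 -0.387  0.018]
cradle [0.541 0.403 0.02 ]
bulb [ 0.369 -0.272  0.015]
sauc [ 0.639 -0.005  0.018]
jar [0.472 0.117 0.075]
lamp [ 0.472 -0.087  0.087]
tray [ 16 127  84]
cradle [ 15 155  89]
wood [ 18 141  85]
cell [ 19 141 119]
ring [100  10  78]
table [ 20  44 122]
bulb [42 14 91]
base [83 18 56]
shadow [ 23  40 128]
```

View pics/mont.png

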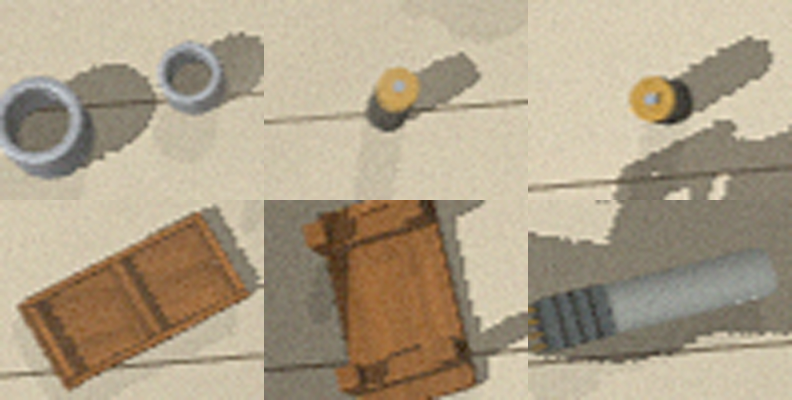

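The crop confirms the collar: the small ring, montage (190,75), is about 40 mm across, while its neighbour is about 55 mm. Next come precise measurements.

```bash
python3 - <<'E'
from h import *; import pickle
d=pickle.load(open('top0.pkl','rb'));im=d['color']; s=pickle.load(open('scene0.pkl','rb'));ims=s['color']
def seg(d,name,box,f,z):
    im=d['color'];x0,y0,x1,y1=box; g=cv2.cvtColor(cv2.GaussianBlur(im,(3,3),0)[y0:y1,x0:x1],cv2.COLOR_BGR2HSV).astype(int)
    m=f(g[...,0],g[...,1],g[...,2]).astype(np.uint8)
    cs,_=cv2.findContours(m,cv2.RETR_EXTERNAL,cv2.CHAIN_APPROX_NONE); c=max(cs,key=cv2.contourArea)+np.array([x0,y0])
    P=np.array([onz(d,*p[0],z)[:2] for p in c]).astype(np.float32)*1000
    (x,y),wh,a=cv2.minAreaRect(P); b=cv2.boxPoints(((x,y),wh,a)); e=[b[1]-b[0],b[2]-b[1]]; L=max(e,key=np.linalg.norm)
    print(name,'px',cv2.boundingRect(c),'ctr mm',round(x),round(y),'size',np.round(wh),'long dir deg',round(np.degrees(np.arctan2(L[1],L[0]))%180,1))
seg(d,'tray',(400,165,480,225),lambda h,s,v:(s>85)&(v>30),.018)
seg(d,'cradle',(85,185,140,260),lambda h,s,v:(s>85)&(v>30),.022)
seg(d,'bulb',(350,250,440,300),lambda h,s,v:s<27,.015)
seg(d,'saucer',(240,135,315,210),lambda h,s,v:v<75,.018)
seg(d,'cellA',(340,135,370,165),lambda h,s,v:(s>100)&(v>70),.048)
seg(d,'cellB',(145,272,175,300),lambda h,s,v:(s>100)&(v>70),.048)
seg(d,'collar',(192,145,218,175),lambda h,s,v:(s<28),.02)
seg(s,'bulb_s',(230,105,290,155),lambda h,s,v:s<27,.015)
seg(s,'sauc_s',(200,205,285,275),lambda h,s,v:v<40,.012)
seg(s,'tray_s',(150,120,215,160),lambda h,s,v:(s>110)&(v>30),.018)
seg(s,'cellA_s',(160,185,190,215),lambda h,s,v:(s>120)&(v>70),.046)
seg(s,'cellB_s',(415,235,450,270),lambda h,s,v:(s>120)&(v>70),.046)
E
```

```text
tray px (410, 175, 57, 44) ctr mm 547 -388 size [ 60. 131.] long dir deg 112.7
cradle px (88, 195, 44, 59) ctr mm 541 408 size [130.  80.] long dir deg 12.7
bulb px (369, 261, 60, 26) ctr mm 371 -270 size [ 31. 142.] long dir deg 99.3
saucer px (251, 146, 56, 52) ctr mm 641 -6 size [136. 130.] long dir deg 85.5
cellA px (352, 142, 11, 11) ctr mm 677 -200 size [23. 26.] long dir deg 147.4
cellB px (153, 281, 11, 12) ctr mm 382 290 size [23. 25.] long dir deg 178.4
collar px (196, 150, 17, 19) ctr mm 686 175 size [40. 47.] long dir deg 177.2
bulb_s px (238, 118, 44, 31) ctr mm 367 -272 size [ 57. 167.] long dir deg 94.9
sauc_s px (211, 219, 61, 49) ctr mm 641 -10 size [127. 130.] long dir deg 137.0
tray_s px (157, 128, 49, 27) ctr mm 553 -383 size [ 70. 135.] long dir deg 112.4
cellA_s px (169, 189, 12, 11) ctr mm 682 -199 size [35. 23.] long dir deg 76.7
cellB_s px (426, 244, 14, 14) ctr mm 385 290 size [32. 24.] long dir deg 12.2
```

```bash
cat >> h.py <<'E'
def to(*targets):
    "print shift in cm along tool axes (tool treated as vertical) and turn about tool z for targets x,y,z mm, yaw"
    s=arm.sense(); p=s['eef_pos']*1000; y=s['eef_rot'][2]; a=np.radians(y); c,n=np.cos(a),np.sin(a)
    print('at',p.round(1),'rot',s['eef_rot'].round(2),'t',round(s['time_s'],2),'w',round(s['width']*85,1),'F',np.round(s['ft_force'],1))
    for X,Y,Z,W in targets:
        e=np.array([X,Y,Z])-p; t=(y-W+180)%360-180
        print((X,Y,Z,W),'wz',round(np.radians(t),3),'d',np.round([(c*e[0]+n*e[1])/10,(n*e[0]-c*e[1])/10,-e[2]/10],2))
E
python3 -c "
from h import *
to((382,290,120,112.7),(382,290,20,112.7))"
```

```text
at [174.6 547.3 230.6] rot [-1.7991e+02 -1.0000e-02  1.6231e+02] t 0.15 w 85.1 F [-0.1  0.4 -0.4]
(382, 290, 120, 112.7) wz 0.866 d [-27.58 -18.21  11.06]
(382, 290, 20, 112.7) wz 0.866 d [-27.58 -18.21  21.06]
```

>>> play_rows --steps '[[[0,0,0.43,-14,-9,2,0],[0,0,0.866,-27.6,-18.2,5,0],[0,0,0.866,-27.6,-18.2,8,0],[0,0,0.866,-27.6,-18.2,8,0],[0,0,0.866,-27.6,-18.2,9,0],[0,0,0.866,-27.6,-18.2,10,0],[0,0,0.866,-27.6,-18.2,11.1,0],[0,0,0.866,-27.6,-18.2,11.1,0],[0,0,0.866,-27.6,-18.2,11.1,0],[0,0,0.866,-27.6,-18.2,11.1,0]]]'

```text
time_s: 1.4
eef_pos: [0.3823, 0.2917, 0.121]
eef_rot: [179.9, -0.0, 112.8]
ft_force: [0.1, 0.9, 0.5]
width: 1.0
finger_force: 0.0
```

```bash
python3 - <<'E'
from h import *
to((382,290,20,112.7))
d=get('wrist'); im=d['color'].copy(); 
g=cv2.cvtColor(cv2.GaussianBlur(im,(3,3),0),cv2.COLOR_BGR2HSV)
p=proj(d,(.382,.290,.048)); print(p, im[int(p[1]),int(p[0])])
m=((g[...,1]>120)&(g[...,2]>60)&(g[...,0]<30)).astype(np.uint8)
cs,_=cv2.findContours(m,0,cv2.CHAIN_APPROX_NONE)
for c in cs:
    if cv2.contourArea(c)>150:
        b=cv2.boundingRect(c);(x,y),wh,a=cv2.minAreaRect(c);print(b,onz(d,x,y,.045).round(4))
cv2.imwrite('pics/w1.png',im)
E
```

```text
at [382.3 291.7 121. ] rot [ 1.7991e+02 -2.0000e-02  1.1279e+02] t 1.4 w 85.0 F [0.1 0.9 0.5]
(382, 290, 20, 112.7) wz 0.002 d [-0.14 -0.09 10.1 ]
[276.93990944 220.39708598] [127 113 112]
(261, 201, 37, 40) [0.3837 0.2896 0.045 ]
(438, 85, 122, 116) [0.4961 0.3968 0.045 ]
```

View pics/w1.png

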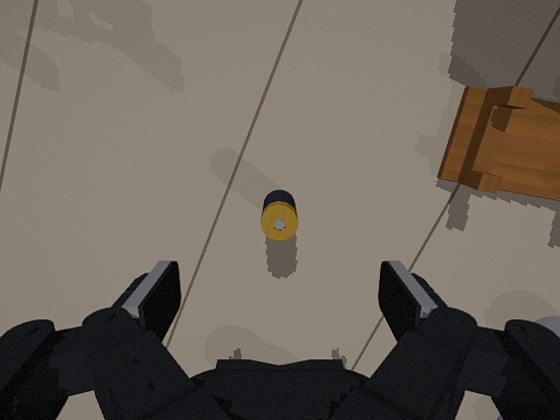

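The wrist view shows the cell at (279,223), centred between the fingers, at about (383.5, 289.6). Descending to grip.

>>> play_rows --steps '[[[0,0,0,-0.2,0,5,0],[0,0,0,-0.2,0,9,0],[0,0,0,-0.2,0,10.1,0],[0,0,0,-0.2,0,10.1,0],[0,0,0,-0.2,0,10.1,255],[0,0,0,-0.2,0,10.1,255],[0,0,0,-0.2,0,10.1,255],[0,0,0,-0.2,0,10.1,255],[0,0,0,-0.2,0,10.1,255],[0,0,0,-0.2,0,10.1,255]]]'

```text
time_s: 2.7
eef_pos: [0.3836, 0.2889, 0.0203]
eef_rot: [179.9, -0.0, 112.7]
ft_force: [-1.2, -0.8, 6.5]
width: 0.282
finger_force: 58.5
```

```bash
python3 -c "
from h import *
to((547,-388,150,112.7),(383,289,150,112.7))
t=np.radians(112.7)
for s in(30,-30): print(547+s*np.cos(t),-388+s*np.sin(t))"
```

```text
at [383.6 288.9  20.3] rot [ 1.7991e+02 -2.0000e-02  1.1268e+02] t 2.7 w 23.9 F [-1.2 -0.8  6.5]
(547, -388, 150, 112.7) wz -0.0 d [-68.76 -11.04 -12.97]
(383, 289, 150, 112.7) wz -0.0 d [  0.03  -0.06 -12.97]
535.4228187302705 -360.3238573163126
558.5771812697295 -415.6761426836874
```

>>> play_rows --steps '[[[0,0,0,0,0,-6,255],[0,0,0,0,0,-12,255],[0,0,0,-4,-0.6,-15,255],[0,0,0,-10,-1.6,-15,255],[0,0,0,-16,-2.6,-15,255],[0,0,0,-22,-3.5,-15,255],[0,0,0,-28,-4.5,-15,255],[0,0,0,-34,-5.5,-15,255],[0,0,0,-40,-6.5,-15,255],[0,0,0,-46,-7.5,-15,255]]]'

```text
time_s: 3.95
eef_pos: [0.4914, -0.1667, 0.1696]
eef_rot: [180.0, 0.0, 112.7]
ft_force: [0.2, 1.6, 0.3]
width: 0.284
finger_force: 59.0
```

>>> play_rows --steps '[[[0,0,0,-6,-1,0,255],[0,0,0,-12,-2,0,255],[0,0,0,-18,-3,0,255],[0,0,0,-22.8,-3.5,0,255],[0,0,0,-22.8,-3.5,3,255],[0,0,0,-22.8,-3.5,5,255],[0,0,0,-22.8,-3.5,5,255],[0,0,0,-22.8,-3.5,5,255],[0,0,0,-22.8,-3.5,5,255],[0,0,0,-22.8,-3.5,5,255]]]'

```text
time_s: 5.2
eef_pos: [0.5476, -0.3887, 0.1205]
eef_rot: [179.9, 0.1, 112.7]
ft_force: [-0.2, 1.0, -0.2]
width: 0.285
finger_force: 59.0
```

```bash
python3 - <<'E'
from h import *
import pickle
to((535.4,-360.3,25.5,112.7),(558.6,-415.7,25.5,112.7))
d=get('wrist'); pickle.dump(d,open('w2.pkl','wb'));im=d['color'].copy()
for x,y in [(-30,-62.5),(30,-62.5),(30,62.5),(-30,62.5),(0,0)]:
    t=np.radians(22.7);P=np.array([547+x*np.cos(t)-y*np.sin(t),-388+x*np.sin(t)+y*np.cos(t),18])/1000
    p=proj(d,P); print(p.round()); cv2.circle(im,tuple(int(q) for q in p),4,(0,0,255),1)
cv2.imwrite('pics/w2.png',im)
E
```

```text
at [ 547.6 -388.7  120.5] rot [1.7995e+02 1.0000e-01 1.1271e+02] t 5.2 w 24.2 F [-0.2  1.  -0.2]
(535.4, -360.3, 25.5, 112.7) wz 0.0 d [ 3.09 -0.03  9.5 ]
(558.6, -415.7, 25.5, 112.7) wz 0.0 d [-2.92 -0.03  9.5 ]
[241. 279.]
[315. 279.]
[320. 120.]
[236. 120.]
[278. 205.]
```

View pics/w2.png

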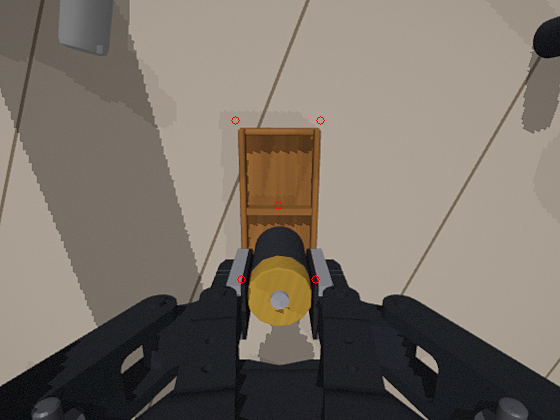

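The tray is in line with the fingers. Its far wall is at row 128 where I predicted 120, and the divider is at 210, so it sits about 4 mm further along -y. I'll place in the near (+y) bay with that correction.

>>> play_rows --steps '[[[0,0,0,2.7,0.1,3,255],[0,0,0,2.7,0.1,6,255],[0,0,0,2.7,0.1,8.5,255],[0,0,0,2.7,0.1,9.2,255],[0,0,0,2.7,0.1,9.5,255],[0,0,0,2.7,0.1,9.5,255],[0,0,0,2.7,0.1,9.5,120],[0,0,0,2.7,0.1,9.5,120],[0,0,0,2.7,0.1,9.5,120],[0,0,0,2.7,0.1,9.5,120]]]'

```text
time_s: 6.5
eef_pos: [0.5376, -0.3633, 0.0244]
eef_rot: [180.0, 0.0, 112.7]
ft_force: [-0.2, 0.2, 0.1]
width: 0.529
finger_force: 0.0
```

```bash
python3 -c "
from h import *
to((536,-363,130,112.7),(679,-200,130,112.7),(679,-200,20,112.7))"
```

```text
at [ 537.6 -363.3   24.4] rot [1.8000e+02 1.0000e-02 1.1269e+02] t 6.5 w 45.0 F [-0.2  0.2  0.1]
(536, -363, 130, 112.7) wz -0.0 d [  0.09  -0.14 -10.56]
(679, -200, 130, 112.7) wz -0.0 d [  9.61  19.34 -10.56]
(679, -200, 20, 112.7) wz -0.0 d [ 9.61 19.34  0.44]
```

Lift, move over cell A and look.

>>> play_rows --steps '[[[0,0,0,0,0,-5,100],[0,0,0,0,0,-10.5,0],[0,0,0,3,6,-10.5,0],[0,0,0,6,12,-10.5,0],[0,0,0,9.6,17,-10.5,0],[0,0,0,9.6,19.3,-10.5,0],[0,0,0,9.6,19.3,-9.5,0],[0,0,0,9.6,19.3,-9.5,0],[0,0,0,9.6,19.3,-9.5,0],[0,0,0,9.6,19.3,-9.5,0]]]'

```text
time_s: 7.75
eef_pos: [0.6779, -0.2013, 0.1196]
eef_rot: [-180.0, 0.0, 112.6]
ft_force: [0.9, 1.1, 0.3]
width: 0.998
finger_force: 0.0
```

```bash
python3 - <<'E'
from h import *
d=get('wrist'); im=d['color'].copy(); 
g=cv2.cvtColor(cv2.GaussianBlur(im,(3,3),0),cv2.COLOR_BGR2HSV)
p=proj(d,(.679,-.200,.048)); print(p)
m=((g[...,1]>120)&(g[...,2]>60)&(g[...,0]<30)).astype(np.uint8)
cs,_=cv2.findContours(m,0,cv2.CHAIN_APPROX_NONE)
for c in cs:
    if cv2.contourArea(c)>150:
        b=cv2.boundingRect(c);(x,y),wh,a=cv2.minAreaRect(c);q=onz(d,x,y,.045);print(b,q.round(4)); 
        if abs(x-p[0])<60 and abs(y-p[1])<60: to((q[0]*1000,q[1]*1000,20.3,112.7))
E
```

```text
[280.76497032 217.81668666]
(64, 391, 35, 16) [ 0.5896 -0.4035  0.045 ]
(8, 274, 83, 54) [ 0.5467 -0.3248  0.045 ]
(264, 200, 37, 41) [ 0.6808 -0.202   0.045 ]
at [ 678.1 -201.2  119.7] rot [1.7999e+02 1.0000e-02 1.1260e+02] t 7.8 w 85.1 F [-0.1  1.1 -0.2]
(np.float64(680.7619980590092), np.float64(-201.98620299901106), 20.3, 112.7) wz -0.002 d [-0.17  0.21  9.94]
(506, 52, 54, 78) [ 0.7988 -0.065   0.045 ]
```

>>> play_rows --steps '[[[0,0,0,-0.2,0.2,5,0],[0,0,0,-0.2,0.2,9,0],[0,0,0,-0.2,0.2,9.9,0],[0,0,0,-0.2,0.2,9.9,0],[0,0,0,-0.2,0.2,9.9,255],[0,0,0,-0.2,0.2,9.9,255],[0,0,0,-0.2,0.2,9.9,255],[0,0,0,-0.2,0.2,9.9,255],[0,0,0,-0.2,0.2,9.9,255],[0,0,0,-0.2,0.2,9.9,255]]]'

```text
time_s: 9.05
eef_pos: [0.682, -0.2015, 0.0216]
eef_rot: [179.9, 0.1, 112.7]
ft_force: [-0.9, -0.0, 6.5]
width: 0.285
finger_force: 59.0
```

```bash
python3 -c "
from h import *
to((561,-419,130,112.7),(561,-419,25.5,112.7))"
```

```text
at [ 682.  -201.5   21.6] rot [1.7992e+02 8.0000e-02 1.1269e+02] t 9.05 w 24.2 F [-0.9 -0.   6.5]
(561, -419, 130, 112.7) wz -0.0 d [-15.4  -19.55 -10.84]
(561, -419, 25.5, 112.7) wz -0.0 d [-15.4  -19.55  -0.39]
```

>>> play_rows --steps '[[[0,0,0,0,0,-5,255],[0,0,0,0,0,-10.8,255],[0,0,0,-4,-5,-10.8,255],[0,0,0,-8,-10,-10.8,255],[0,0,0,-12,-15,-10.8,255],[0,0,0,-15.4,-19.5,-10.8,255],[0,0,0,-15.4,-19.5,-9,255],[0,0,0,-15.4,-19.5,-8,255],[0,0,0,-15.4,-19.5,-7,255],[0,0,0,-15.4,-19.5,-7,255]]]'

```text
time_s: 10.3
eef_pos: [0.5609, -0.4164, 0.0888]
eef_rot: [-179.9, -0.2, 112.8]
ft_force: [-0.1, 0.4, -0.5]
width: 0.285
finger_force: 59.2
```

```bash
python3 -c "
from h import *
to((561,-419,26.5,112.7))
d=get('wrist');cv2.imwrite('pics/w3.png',d['color'])"
```

```text
at [ 560.9 -416.4   88.8] rot [-1.7993e+02 -1.5000e-01  1.1281e+02] t 10.3 w 24.2 F [-0.1  0.4 -0.5]
(561, -419, 26.5, 112.7) wz 0.002 d [-0.24 -0.09  6.23]
```

View pics/w3.png

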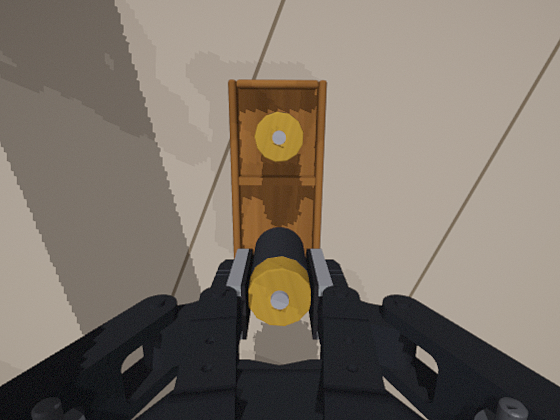

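The first cell stands centred in the far-in-view bay at (279,137), and the held cell is lined up with the other bay.

>>> play_rows --steps '[[[0,0,0,-0.1,0,3,255],[0,0,0,-0.1,0,5,255],[0,0,0,-0.1,0,5.9,255],[0,0,0,-0.1,0,6.2,255],[0,0,0,-0.1,0,6.2,255],[0,0,0,-0.1,0,6.2,255],[0,0,0,-0.1,0,6.2,255],[0,0,0,-0.1,0,6.2,120],[0,0,0,-0.1,0,6.2,120],[0,0,0,-0.1,0,6.2,120]]]'

```text
time_s: 11.6
eef_pos: [0.5612, -0.4195, 0.0284]
eef_rot: [180.0, 0.0, 112.7]
ft_force: [0.7, 0.4, -1.0]
width: 0.532
finger_force: 0.0
```

```bash
python3 -c "
from h import *
to((561,-419,130,112.7),(370,-270,120,99.3))"
```

```text
at [ 561.2 -419.5   28.4] rot [1.7999e+02 1.0000e-02 1.1269e+02] t 11.6 w 45.2 F [ 0.7  0.4 -1. ]
(561, -419, 130, 112.7) wz -0.0 d [ 6.000e-02  1.000e-02 -1.016e+01]
(370, -270, 120, 99.3) wz 0.234 d [ 21.17 -11.87  -9.16]
```

>>> play_rows --steps '[[[0,0,0,0,0,-5,100],[0,0,0,0,0,-10,0],[0,0,0.1,5,-3,-10,0],[0,0,0.234,10,-6,-10,0],[0,0,0.234,15,-9,-10,0],[0,0,0.234,21.2,-11.9,-10,0],[0,0,0.234,21.2,-11.9,-10,0],[0,0,0.234,21.2,-11.9,-10,0],[0,0,0.234,21.2,-11.9,-10,0],[0,0,0.234,21.2,-11.9,-10,0]]]'

```text
time_s: 12.85
eef_pos: [0.371, -0.2711, 0.1284]
eef_rot: [179.9, 0.1, 99.3]
ft_force: [-0.1, 0.1, -0.3]
width: 1.002
finger_force: 0.0
```

```bash
python3 - <<'E'
from h import *
import pickle
to((370,-270,3,99.3))
d=get('wrist'); im=d['color'].copy(); pickle.dump(d,open('wb.pkl','wb'))
g=cv2.cvtColor(cv2.GaussianBlur(im,(3,3),0),cv2.COLOR_BGR2HSV)
m=((g[...,1]<27)&(g[...,2]>45)).astype(np.uint8); m[300:]=0
cs,_=cv2.findContours(m,0,cv2.CHAIN_APPROX_NONE)
for c in cs:
    if cv2.contourArea(c)>800:
        P=np.array([onz(d,*p[0],.015)[:2] for p in c]).astype(np.float32)*1000
        print(cv2.boundingRect(c),cv2.minAreaRect(P))
for e in (-70,-30,0,70):
    a=np.radians(-80.7);P=(.370+e/1000*np.cos(a),-.270+e/1000*np.sin(a),.015);p=proj(d,P);print(e,p);cv2.circle(im,tuple(int(q) for q in p),4,(0,0,255),1)
cv2.imwrite('pics/w4.png',im)
E
```

```text
at [ 371.  -271.1  128.4] rot [1.7995e+02 6.0000e-02 9.9280e+01] t 12.85 w 85.2 F [-0.1  0.1 -0.3]
(370, -270, 3, 99.3) wz -0.0 d [ 0.13 -0.08 12.54]
(259, 155, 43, 134) ((375.34368896484375, -289.4479675292969), (32.24079513549805, 113.16240692138672), 9.285331726074219)
(410, 0, 147, 56) ((487.8628845214844, -125.16252899169922), (99.07768249511719, 34.306785583496094), 9.328319549560547)
-70 [277.12157459 109.24241723]
-30 [277.21100013 163.5408056 ]
0 [277.27322715 201.32450115]
70 [277.40445675 281.00594185]
```

View pics/w4.png

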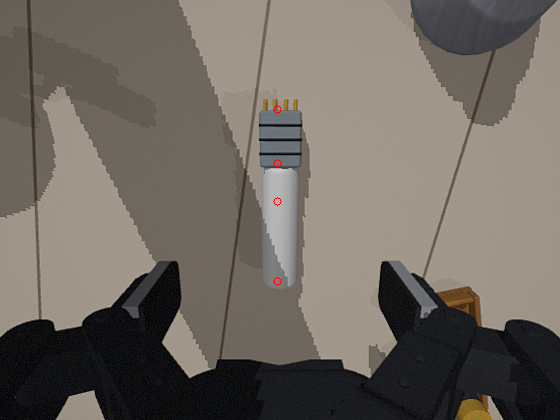

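The bulb lies along the view: base end at row 111, junction at 166, tube end at 289, axis at column 280. It sits about 5 mm further toward -x(tool) and about 2 mm right of my estimate. Correcting and gripping.

>>> play_rows --steps '[[[0,0,0,-0.4,0.1,5,0],[0,0,0,-0.4,0.1,10,0],[0,0,0,-0.4,0.1,12,0],[0,0,0,-0.4,0.1,12.4,0],[0,0,0,-0.4,0.1,12.4,0],[0,0,0,-0.4,0.1,12.4,255],[0,0,0,-0.4,0.1,12.4,255],[0,0,0,-0.4,0.1,12.4,255],[0,0,0,-0.4,0.1,12.4,255],[0,0,0,-0.4,0.1,12.4,255]]]'

```text
time_s: 14.15
eef_pos: [0.3716, -0.2739, 0.0052]
eef_rot: [179.9, 0.1, 99.3]
ft_force: [-0.2, 0.7, 5.7]
width: 0.33
finger_force: 58.6
```

```bash
python3 -c "
from h import *
to((541,405,170,192.7),(470,-170,170,99.3))"
```

```text
at [ 371.6 -273.9    5.2] rot [1.7994e+02 7.0000e-02 9.9280e+01] t 14.15 w 28.0 F [-0.2  0.7  5.7]
(541, 405, 170, 192.7) wz -1.631 d [ 64.27  27.66 -16.48]
(470, -170, 170, 99.3) wz -0.0 d [  8.67  11.39 -16.48]
```

>>> play_rows --steps '[[[0,0,0,0,0,-5,255],[0,0,0,0,0,-11,255],[0,0,0,0,0,-16.5,255],[0,0,-0.15,5,2.1,-16.5,255],[0,0,-0.3,10,4.3,-16.5,255],[0,0,-0.45,15,6.4,-16.5,255],[0,0,-0.6,20,8.6,-16.5,255],[0,0,-0.75,25,10.7,-16.5,255],[0,0,-0.9,30,12.9,-16.5,255],[0,0,-1,34,14.6,-16.5,255]]]'

```text
time_s: 15.4
eef_pos: [0.4604, 0.0876, 0.1695]
eef_rot: [180.0, 0.0, 156.9]
ft_force: [0.4, -0.4, -0.4]
width: 0.326
finger_force: 59.9
```

```bash
python3 -c "
from h import *
to((541,405,170,192.7))"
```

```text
at [460.4  87.6 169.5] rot [1.7998e+02 2.0000e-02 1.5685e+02] t 15.4 w 27.7 F [ 0.4 -0.4 -0.4]
(541, 405, 170, 192.7) wz -0.626 d [ 5.07 32.35 -0.05]
```

>>> play_rows --steps '[[[0,0,-0.12,0.8,5.4,0,255],[0,0,-0.25,1.7,10.8,0,255],[0,0,-0.4,2.5,16.2,0,255],[0,0,-0.52,3.4,21.6,0,255],[0,0,-0.626,4.2,27,0,255],[0,0,-0.626,5.1,32.3,0,255],[0,0,-0.626,5.1,32.3,2,255],[0,0,-0.626,5.1,32.3,4,255],[0,0,-0.626,5.1,32.3,4,255],[0,0,-0.626,5.1,32.3,4,255]]]'

```text
time_s: 16.65
eef_pos: [0.5422, 0.4022, 0.1299]
eef_rot: [180.0, 0.0, -167.6]
ft_force: [-0.2, -0.6, -1.5]
width: 0.324
finger_force: 59.8
```

```bash
python3 - <<'E'
from h import *
import pickle
to((541,405,28,192.7))
d=get('wrist'); im=d['color'].copy(); pickle.dump(d,open('wc.pkl','wb'))
t=np.radians(12.7)
for x,y,z in [(x,y,z) for x in(-65,65) for y in (-35,35) for z in (8,)]+[(x,y,36) for x in (-45,45) for y in (-23,23)]:
    P=np.array([541+x*np.cos(t)-y*np.sin(t),405+x*np.sin(t)+y*np.cos(t),z])/1000
    p=proj(d,P); cv2.circle(im,tuple(int(q) for q in p),4,(0,0,255) if z==8 else (255,0,0),1)
    print(x,y,z,p.round())
cv2.imwrite('pics/w5.png',im)
E
```

```text
at [542.2 402.2 129.9] rot [ 1.7999e+02  3.0000e-02 -1.6757e+02] t 16.65 w 27.5 F [-0.2 -0.6 -1.5]
(541, 405, 28, 192.7) wz -0.005 d [ 0.06  0.3  10.19]
-65 -35 8 [237. 117.]
-65 35 8 [329. 117.]
65 -35 8 [243. 272.]
65 35 8 [324. 272.]
-45 -23 36 [251. 147.]
-45 23 36 [317. 147.]
45 -23 36 [254. 265.]
45 23 36 [314. 265.]
```

View pics/w5.png

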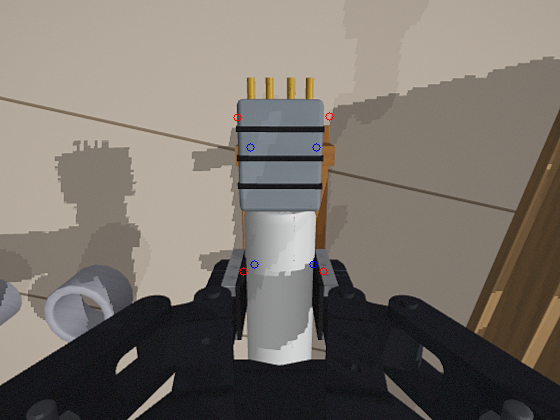

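The held bulb hides most of the cradle; only the (-x) rest at rows 145-166, columns 237-333, shows. I'll sidestep for a clear look at the cradle.

>>> play_rows --steps '[[[0,0,0,-3,-5,0,255],[0,0,0,-6,-10,-2,255],[0,0,0,-6,-11,-4,255],[0,0,0,-6,-11,-4,255],[0,0,0,-6,-11,-4,255],[0,0,0,-6,-11,-4,255],[0,0,0,-6,-11,-4,255],[0,0,0,-6,-11,-4,255],[0,0,0,-6,-11,-4,255],[0,0,0,-6,-11,-4,255]]]'

```text
time_s: 17.95
eef_pos: [0.6243, 0.3077, 0.1692]
eef_rot: [-180.0, -0.0, -167.6]
ft_force: [1.1, 0.5, -0.8]
width: 0.333
finger_force: 59.9
```

```bash
python3 - <<'E'
from h import *
import pickle
to((541,405,28,192.7))
d=get('wrist'); im=d['color'].copy(); pickle.dump(d,open('wd.pkl','wb'))
t=np.radians(12.7)
for x,y,z in [(x,y,z) for x in(-65,65) for y in (-35,35) for z in (8,)]+[(x,y,36) for x in (-52,52) for y in (-23,23)]:
    P=np.array([541+x*np.cos(t)-y*np.sin(t),405+x*np.sin(t)+y*np.cos(t),z])/1000
    p=proj(d,P); cv2.circle(im,tuple(int(q) for q in p),3,(0,0,255) if z==8 else (255,0,0),1)
    print(x,y,z,p.round())
cv2.imwrite('pics/w6.png',cv2.convertScaleAbs(cv2.resize(im[60:360,260:560],(600,600),interpolation=cv2.INTER_CUBIC),alpha=1.5))
E
```

```text
at [624.3 307.7 169.2] rot [-180.     -0.   -167.55] t 17.95 w 28.3 F [ 1.1  0.5 -0.8]
(541, 405, 28, 192.7) wz -0.004 d [ 6.04 11.3  14.12]
-65 -35 8 [373.  42.]
-65 35 8 [458.  42.]
65 -35 8 [363. 195.]
65 35 8 [438. 194.]
-52 -23 36 [398.  53.]
-52 23 36 [459.  53.]
52 -23 36 [386. 187.]
52 23 36 [441. 187.]
```

View pics/w6.png

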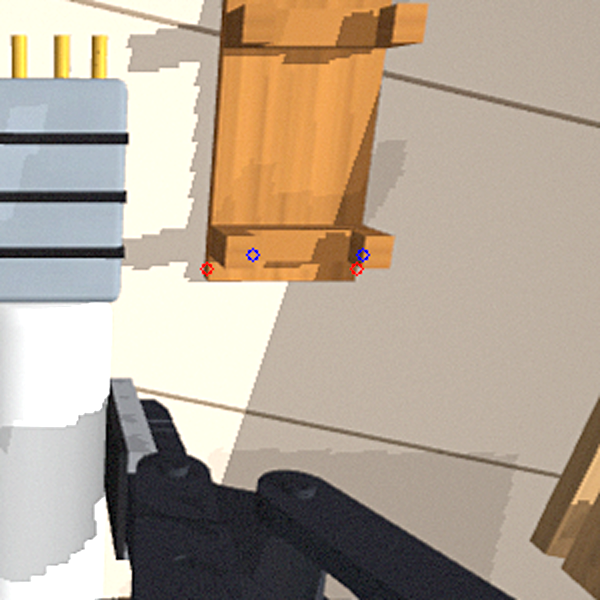

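```bash
python3 - <<'E'
from h import *
import pickle
d=pickle.load(open('wd.pkl','rb')); p=arm.sense()['eef_pos']; a=np.radians(192.43); tx=np.array([np.cos(a),np.sin(a),0])
for e in(70,30): print(e,[proj(d,p+tx*e/1000+[0,0,h]).round(1) for h in(.0098,.0248)])
to((545.5,406.5,90,192.7),(545.5,406.5,28.5,192.7))
E
```

```text
70 [array([280.1, 109.2]), array([280.2, 108.8])]
30 [array([279.9, 209.9]), array([280. , 221.2])]
at [624.3 307.7 169.2] rot [-180.     -0.   -167.55] t 18.0 w 27.7 F [-0.6 -1.  -0.8]
(545.5, 406.5, 90, 192.7) wz -0.004 d [ 5.57 11.35  7.92]
(545.5, 406.5, 28.5, 192.7) wz -0.004 d [ 5.57 11.35 14.07]
```

The plate edge shows at crop row 280 where I predicted 268, and the sideways fit is exact. The bulb sits about 4 mm toward tool +x in the grip. Combining both, TCP should be about (548, 407.5).

>>> play_rows --steps '[[[0,0,-0.005,3,5.5,2,255],[0,0,-0.005,5.3,11.3,4,255],[0,0,-0.005,5.3,11.3,6,255],[0,0,-0.005,5.3,11.3,8,255],[0,0,-0.005,5.3,11.3,10,255],[0,0,-0.005,5.3,11.3,12,255],[0,0,-0.005,5.3,11.3,13.2,255],[0,0,-0.005,5.3,11.3,13.7,255],[0,0,-0.005,5.3,11.3,14,255],[0,0,-0.005,5.3,11.3,14,255]]]'

```text
time_s: 19.25
eef_pos: [0.5486, 0.4068, 0.0298]
eef_rot: [180.0, 0.0, -167.3]
ft_force: [-0.2, -0.1, -0.7]
width: 0.327
finger_force: 59.9
```

```bash
python3 - <<'E'
from h import *
to((548,407.5,28,192.7))
E
```

```text
at [548.6 406.8  29.8] rot [ 1.7998e+02  4.0000e-02 -1.6727e+02] t 19.25 w 27.8 F [-0.2 -0.1 -0.7]
(548, 407.5, 28, 192.7) wz 0.0 d [0.04 0.08 0.18]
```

>>> play_rows --steps '[[[0,0,0,0,0,0.2,255],[0,0,0,0,0,0.2,255],[0,0,0,0,0,0.2,120],[0,0,0,0,0,0.2,100],[0,0,0,0,0,0.2,100],[0,0,0,0,0,-3,100],[0,0,0,0,0,-8,100],[0,0,0,0,0,-13,0],[0,0,0,0,0,-13,0],[0,0,0,0,0,-13,0]]]'

```text
time_s: 20.5
eef_pos: [0.5479, 0.4064, 0.1593]
eef_rot: [-180.0, -0.0, -167.3]
ft_force: [-0.8, -0.2, -1.0]
width: 1.0
finger_force: 0.0
```

```bash
python3 - <<'E'
from h import *
to((688,173,130,192.7))
d=get('wrist'); cv2.imwrite('pics/w7.png',d['color'])
E
```

```text
at [547.9 406.4 159.3] rot [-1.8000e+02 -1.0000e-02 -1.6727e+02] t 20.5 w 85.0 F [-0.8 -0.2 -1. ]
(688, 173, 130, 192.7) wz 0.001 d [ -8.52 -25.85   2.93]
```

View pics/w7.png

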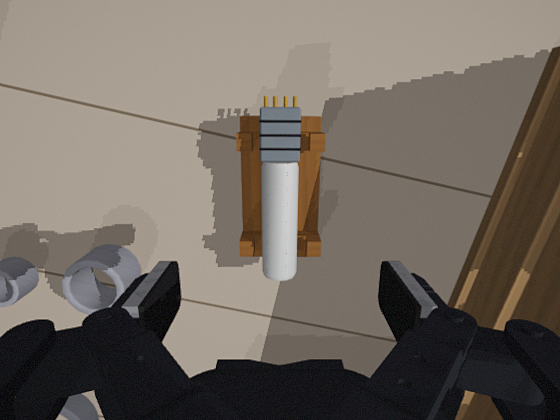

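The bulb lies in both notches, centred sideways, with its ends at rows 107 and 280. Checking the lengthwise centring numerically.

```bash
python3 - <<'E'
from h import *
import pickle
d=get('wrist'); a=np.radians(12.7); ax=np.array([np.cos(a),np.sin(a)])
f=lambda u,v,z: round(float(onz(d,u,v,z)[:2]@ax)*1000,1)
print('bulb',f(280,107,.052),f(280,280,.040)); print('plate',f(280,116,.008)); 
print('cheek outer top',f(245,132,.036),'near rest inner/outer',f(245,234,.036),f(245,256,.008),f(312,132,.036))
p=np.array([541,406])@ax; print(p)
E
```

```text
bulb 550.2 693.1
plate 556.7
cheek outer top 568.5 near rest inner/outer 652.4 684.9 568.4
617.0217472419605
```

The bulb's middle is within about 2 mm of the cradle's, so that's good. On to the collar, turning so the fingers close clear of the bigger ring.

>>> play_rows --steps '[[[0,0,0.17,-1.5,-5,0,0],[0,0,0.34,-3,-10,0,0],[0,0,0.52,-4.5,-15,0,0],[0,0,0.7,-6,-20,1,0],[0,0,0.87,-8.5,-25.9,2,0],[0,0,1.05,-8.5,-25.9,3,0],[0,0,1.22,-8.5,-25.9,3,0],[0,0,1.396,-8.5,-25.9,3,0],[0,0,1.396,-8.5,-25.9,3,0],[0,0,1.396,-8.5,-25.9,3,0]]]'

```text
time_s: 21.85
eef_pos: [0.6876, 0.1727, 0.1281]
eef_rot: [-179.9, -0.0, 112.9]
ft_force: [-0.0, -0.3, -0.2]
width: 1.0
finger_force: 0.0
```

```bash
python3 - <<'E'
from h import *
to((688,173,6,112.7))
d=get('wrist'); im=d['color'].copy()
for x,y,z in [(.688,.173,.028),(.688,.173,0),(.668,.173,.028),(.708,.173,.028)]:
    p=proj(d,(x,y,z)); print(p.round()); cv2.circle(im,tuple(int(q) for q in p),2,(0,0,255),1)
cv2.imwrite('pics/w8.png',im)
E
```

```text
at [687.6 172.7 128.1] rot [-1.7989e+02 -2.0000e-02  1.1292e+02] t 21.85 w 85.0 F [-0.  -0.3 -0.2]
(688, 173, 6, 112.7) wz 0.004 d [1.000e-02 5.000e-02 1.221e+01]
[280. 207.]
[280. 198.]
[255. 197.]
[304. 217.]
```

View pics/w8.png

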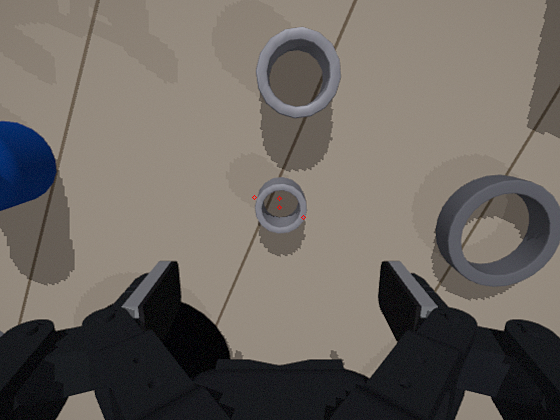

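The collar rim is centred at (281,208) with diameter ≈51 px ≈ 40 mm, matching the prediction. It is the smallest of the three rings in view. Gripping.

>>> play_rows --steps '[[[0,0,0,0,0.1,5,0],[0,0,0,0,0.1,10,0],[0,0,0,0,0.1,11.8,0],[0,0,0,0,0.1,12.2,0],[0,0,0,0,0.1,12.2,0],[0,0,0,0,0.1,12.2,255],[0,0,0,0,0.1,12.2,255],[0,0,0,0,0.1,12.2,255],[0,0,0,0,0.1,12.2,255],[0,0,0,0,0.1,12.2,255]]]'

```text
time_s: 23.15
eef_pos: [0.6902, 0.1733, 0.0089]
eef_rot: [179.9, 0.0, 112.8]
ft_force: [-1.3, -0.1, 6.2]
width: 0.444
finger_force: 60.7
```

```bash
python3 - <<'E'
from h import *
to((641,-8,130,112.7))
E
```

```text
at [690.2 173.3   8.9] rot [1.7986e+02 3.0000e-02 1.1275e+02] t 23.15 w 37.8 F [-1.3 -0.1  6.2]
(641, -8, 130, 112.7) wz 0.001 d [-14.82 -11.55 -12.11]
```

>>> play_rows --steps '[[[0,0,0,0,0,-5,255],[0,0,0,0,0,-10,255],[0,0,0,-3.7,-2.9,-12,255],[0,0,0,-7.4,-5.8,-12,255],[0,0,0,-11,-8.7,-12,255],[0,0,0,-14.8,-11.5,-12,255],[0,0,0,-14.8,-11.5,-12,255],[0,0,0,-14.8,-11.5,-12,255],[0,0,0,-14.8,-11.5,-12,255],[0,0,0,-14.8,-11.5,-12,255]]]'

```text
time_s: 24.4
eef_pos: [0.6405, -0.0066, 0.1272]
eef_rot: [180.0, -0.0, 112.8]
ft_force: [0.1, -0.9, -0.6]
width: 0.437
finger_force: 60.5
```

```bash
python3 - <<'E'
from h import *
to((641,-8,14,112.7))
d=get('wrist'); im=d['color'].copy()
for k in range(24):
    a=k*np.pi/12; p=proj(d,(.641+.068*np.cos(a),-.008+.068*np.sin(a),.018)); cv2.circle(im,tuple(int(q) for q in p),2,(0,0,255),-1)
cv2.imwrite('pics/w9.png',im)
E
```

```text
at [640.5  -6.6 127.2] rot [ 1.8000e+02 -1.0000e-02  1.1284e+02] t 24.4 w 37.2 F [ 0.1 -0.9 -0.6]
(641, -8, 14, 112.7) wz 0.002 d [-1.400e-01 -1.000e-02  1.132e+01]
```

View pics/w9.png

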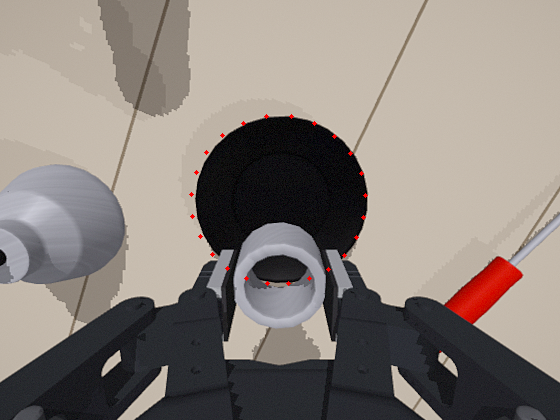

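The saucer rim spans columns 196-367 against the predicted 191-366, so it is about 2 mm to the right. Setting the collar down there.

>>> play_rows --steps '[[[0,0,0,-0.1,0.2,4,255],[0,0,0,-0.1,0.2,8,255],[0,0,0,-0.1,0.2,10.5,255],[0,0,0,-0.1,0.2,11.1,255],[0,0,0,-0.1,0.2,11.3,255],[0,0,0,-0.1,0.2,11.3,255],[0,0,0,-0.1,0.2,11.3,255],[0,0,0,-0.1,0.2,11.3,100],[0,0,0,-0.1,0.2,11.3,90],[0,0,0,-0.1,0.2,11.3,90]]]'

```text
time_s: 25.7
eef_pos: [0.6426, -0.008, 0.0145]
eef_rot: [180.0, 0.0, 112.7]
ft_force: [-0.8, 0.1, -0.0]
width: 0.643
finger_force: 0.0
```

>>> play_rows --steps '[[[0,0,0,0,0,-2,90],[0,0,0,0,0,-5,90],[0,0,0,0,0,-10,60],[0,0,0,0,0,-15,0],[0,0,0,5,0,-15,0],[0,0,0,10,0,-15,0],[0,0,0,15,0,-15,0],[0,0,0,20,0,-15,0],[0,0,0,20,0,-15,0],[0,0,0,20,0,-15,0]]]'

```text
time_s: 26.95
eef_pos: [0.5653, 0.1764, 0.1644]
eef_rot: [180.0, 0.0, 112.8]
ft_force: [0.1, 0.5, -0.1]
width: 0.999
finger_force: 0.0
```

```bash
python3 - <<'E'
from h import *
to()
d=get('top'); s=get('scene'); a=d['color'][120:300,80:480]
b=s['color'][100:400,120:520]
c=np.vstack([cv2.resize(a,(800,360),interpolation=cv2.INTER_CUBIC)[:300,:],np.hstack([cv2.resize(s['color'][100:300,140:320],(400,300))[:,:],cv2.resize(s['color'][180:400,290:500],(400,300))])])
cv2.imwrite('pics/fin.png',cv2.convertScaleAbs(c,alpha=1.6))
E
```

```text
at [565.3 176.4 164.4] rot [1.7999e+02 4.0000e-02 1.1280e+02] t 26.95 w 84.9 F [ 0.1  0.5 -0.1]
```

View pics/fin.png

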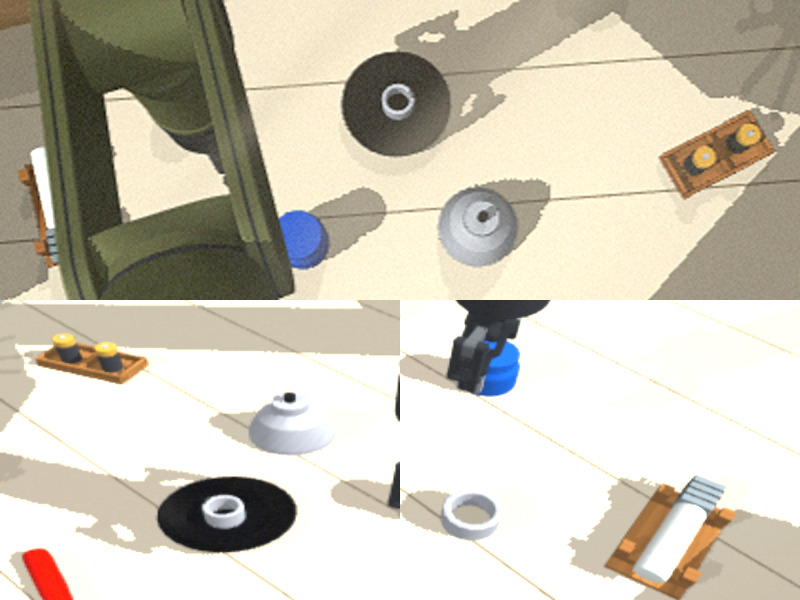

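The final views show both cells upright in separate bays, the collar flat in the middle of the saucer at (398,100), and the bulb in the cradle. The jar and lamp head are in place and the arm is clear.

```bash
python3 -c "
from h import *
print(hand_in())"
```

```text
the job is handed in; nothing more can be done
None
```

The job is handed in (no verdict came back): the last pictures show both C cells upright in separate tray bays, the bulb centred in the cradle notches, the small collar flat in the middle of the saucer, and the jar and lamp head where they were.

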